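Top off the drying stack and hold the drier's sprung shutter half open

ROBOT

A 7-joint arm with a two-finger parallel gripper is mounted at the origin on the work surface. World frame = base frame: x ahead of the robot, y to its left, z up, the work surface at z = 0. Lengths are in m, angles in rad, forces in N, time in s.
With the tool pointing down it reaches from about 0.35 to 0.775 m from the base axis. Payload 3.1 kg.
Tool frame: the origin (TCP) lies midway between the tips of the shut fingers; the grasp point (between the pads) lies 19 mm behind it (robot.pinch_z is the distance from the TCP to the grasp point, in m); z points along the fingers, y is the direction in which the jaws open and shut (so a half turn about z gives the same grasp; the last joint's range is limited). The gripper opens to 85 mm and grips with 20 to 120 N. Pads are 22 mm wide; open, the fingers measure 114 mm over their backs; the gripper's body (76 mm by 85 mm) begins 54 mm behind the grasp point. The pads swing forward as they close: fully open they stand 13 mm farther back than shut.
Start: joints at [-1.247, 0.311, 0.014, 1.512, -0.004, 1.319, -0.027], TCP at [0.197, 0.514, 0.199] pointing down, gripper open.
Joint ranges: [-2.7, 2.7], [-0.3, 1.91], [-1.27, 1.3], [0.12, 2.57], [-1.44, 4.58], [0.2, 2.03], [-3.05, 3.05]. Speed limits (rad/s): [2.79, 2.79, 3.14, 3.14, 3.14, 3.14, 3.14].

INTERFACE

Orientations are given as a 3x3 rotation matrix whose columns are the frame's x, y, z axes.
In Python, from rig import get_obs, eyes, job, nets, robot gives the robot as it stands. The module is installed in compiled form; this text tells all that it offers.
- The arm moves only by the tool play_rows, never from a script. Its argument "motion" is a list of rows, each a list of 3 entries, a list of its own where there are three numbers: the shift along the tool's x, y, z in mm, then the turn, a rotation vector about the tool's x, y, z in units of 5 degrees (1.0 is 5 degrees), then the closure, from -1 (fully open) to 1 (shut), so that 0 is half open. A call has 1 to 5 rows; each row is the pose to reach, as a shift and turn from the pose commanded when the call began, along the tool's axes at that moment; what a row does not reach only later rows make up. A row lasts 1/8 s, in which the tool goes at most 62.5 mm and 10.7 degrees, less where a joint would pass 70% of its speed; a pose out of reach is approached as far as the arm can. A call with a gripper value outside its range is refused whole. The fingers move at their own pace and stop on an object; "force" is the grip in N (left out, the last holds). Time passes only in rows, so rows that repeat a pose let the fingers close. It gives the time, the measured TCP pose, the force and the opening at its end, in the units of the state.
- get_obs(): the state, without advancing time (a new reading comes with each control period).
- eyes.capture(name): name is "scene" or "top" or "wrist"; returns a dict with "img" (384x512x3 uint8, red, green, blue), "vfov" (degrees; the focal length in pixels is half the picture's height over the tangent of half this angle, whatever the lens; pixels are square), "cx", "cy" (the principal point, pixels), "origin" and "attitude" of the camera in the world. Camera axes: x right, y up, looking along -z (the intrinsics and any distortion apply to the point x, -y, -z); pixel columns grow to the right and rows downward; lengths in m; the calibration is good to about 2 mm. A picture is of the moment at which its call begins. There is no depth.
- job.close_job(): hands the job in, once; it reports no verdict.
Trained networks look in the newest picture that a camera, given by its name, has taken for a name from the list of things; names that differ only in an ending like _2 or _b are one class to them, and where a whole thing is asked for, a point or a joint stands for the part that bears it (a point fixed in the world has none). Each returns a list of dicts, best first, with "score" (0 to 1); they miss things now and then, are a little off and sometimes report something else, mostly with a low value. They report only what shows in the picture. A call takes as long as a camera call. They do not tell look-alikes from the thing itself.
- nets.find_in(label, camera): "bbox" ([left, top, right, bottom] in pixels, round what is visible of it).
- nets.place_of(label, camera): "location" ([column, row] in pixels: a listed point, or the origin of a listed thing).
The state is a dict: "clock": time; "joint_positions": joint angles; "joint_vel": joint speeds; "tau": joint torques, N m; "position": TCP position; "tool_rot": TCP orientation; "contact_force": force on the tool from outside, world axes, zero at the start; "torque": the same for the moment, N m; "finger_gap": finger opening in m.
Only numpy, scipy, OpenCV 4.12 (cv2) and the standard library are available. Lean on these libraries where they do the work, as an engineer would, in place of code of your own. Each camera call takes 0.05 s, during which the arm holds its last target. There are 200 camera calls.

TASK

Lay the last metal sleeve, which lies alone on its small rest, on top of the two sleeves on the bench drier, lying in the gap between them, in line with them and about centred along them; set it down rather than dropping it, and let go. Then slide the drier's sprung shutter to half of its travel and finish while still holding it there: it closes by itself if let go, and it must never be opened wide, or the blast would scatter the stack. Leave the two lower sleeves in place, and the dish, the brush and the jar alone.

Things in the scene. Friction and masses are not known exactly. Their poses are not given: they have to be found in the camera images.
- drier: Bench drier: a fixed white box 200 mm (its x) by 260 mm (its y), flat top 60 mm above the worktop. Origin: centre of its underside, on the worktop; z up, x away from the robot (turned by up to 0.3 rad), y to the left. The sleeve rack is on the left half of the top (y = +65 mm), the shutter on the right half (y = -65 mm). It stands left or right of the robot's x axis.
- gap (a point): The place for the last sleeve: its centre when it lies saddled on the two lower sleeves. A point of the drier at x 0, y +65 mm, 125 mm above the worktop (65 mm above the drier's top); axes as the drier's. The sleeves lie along x.
- sleeve_center (a point): Centre (half-way up, on the axis) of the last sleeve: a dark-banded steel cylinder with dark flat ends, 48 mm in diameter, 90 mm long, about 250 g, lying on its side; x is its long axis, y and z turn as it rolls. It starts on the rest, axis 29 mm above the worktop, and may lie up to 8 mm off the rest's middle lengthwise.
- lower_a_center (a point): Centre of the left lower sleeve, the same kind of cylinder (48 mm by 90 mm, x along the axis), lying loose on the drier between white chocks 8 mm high, axis 84 mm above the worktop, tops 108 mm above it, 25 mm to the +y side of the gap.
- lower_b_center (a point): Centre of the right lower sleeve, the same, 25 mm to the -y side of the gap.
- rest: Small white rest that carries the last sleeve: fixed plate 110 mm (x, along the sleeve) by 64 mm by 5 mm with four chocks 8 mm high near the sleeve's ends (24 to 36 mm either side of the middle); the middle 48 mm is free for fingers. Origin: centre of its underside.
- shutter (a joint): Travel of the shutter in m: 0 closed (start), 0.080 wide open, 0.040 half. It slides level along the drier's +x (away from the robot) against a spring that pushes it shut: about 3 N at 0, 7 N at half, 11 N at wide open (100 N/m), with 0.3 N friction. It shuts itself when let go.
- tab (a point): Grip tab of the shutter, moves with it: upright black block 14 mm thick (drier's x), 28 mm wide (y), from 64 to 109 mm above the worktop on a thin plate between 7 mm high rails. This point is on its middle, 91 mm above the worktop; closed it is at x -45 mm, y -65 mm of the drier, half open at x -5 mm. Dark marks beside the right rail show closed, half (the longest) and wide open.
- dish: Bystander: small white ceramic dish, 90 mm across and 20 mm high, origin at its underside.
- brush: Bystander: wooden brush 170 mm long, lying on the worktop.
- jar: Bystander: glass jar 60 mm across and 85 mm high, origin at its underside.
Not all that is in view belongs to the job. Leave any red look-alike of the part that bears sleeve_center alone.

How it is judged:
By the outcome, as a careful person would: the job done as asked, in the order asked, and still so for the second after the job is handed in, while the arm keeps its last pose, push and grip.
It also fails if it takes over 48 s, if anything falls off the work surface, if the arm or the gripper's body presses on something with over 40 N, if the wrist force passes 120 N, or if a joint passes its speed limit or range.

## Working session

There is one attempt and no reset: what is moved stays moved. The work goes in short steps, Python scripts to look and compute and a tool call to move; the robot and the scene stay as the last step left them, time stands still between calls to the robot, and variables do not carry over. Pictures are saved under pics/ and viewed, on a budget of 10 in all, crops included, one or two more only if the job needs it, and the job is handed in when it is done.

Besides the shell and the picture viewer there is one more tool, called after ">>>" as name(argument=value, ...), one argument or row to a line, values as JSON. play_rows: Moves the arm, as the interface text tells. Its arguments: {"type":"object","properties":{"motion":{"type":"array"},"force":{"type":"number"}},"required":["motion"]}

```bash
mkdir -p pics
cat > h.py <<'E'
import numpy as np, cv2
from rig import get_obs, eyes, job, nets, robot
def ray(c,px):
    f=c["img"].shape[0]/2/np.tan(np.radians(c["vfov"])/2)
    d=np.array([(px[0]-c["cx"])/f,-(px[1]-c["cy"])/f,-1.0])
    return np.array(c["origin"]),np.array(c["attitude"])@d
def atz(c,px,z):
    o,d=ray(c,px); return o+d*(z-o[2])/d[2]
def proj(c,p):
    f=c["img"].shape[0]/2/np.tan(np.radians(c["vfov"])/2)
    q=np.array(c["attitude"]).T@(np.array(p)-c["origin"])
    return np.array([c["cx"]-f*q[0]/q[2],c["cy"]+f*q[1]/q[2]])
def save(c,n): cv2.imwrite("pics/"+n,c["img"][:,:,::-1])
E
python3 - <<'E'
from h import *
Z=dict(drier=0,gap=.125,sleeve_center=.029,lower_a_center=.084,rest=0,tab=.091,dish=0,jar=0,brush=0.01)
ims=[]
for n in("top","scene"):
    c=eyes.capture(n); ims.append(c["img"])
    print(n,{k:np.round(v,3).tolist() for k,v in c.items() if k!="img"})
    for l,z in Z.items():
        for r in nets.place_of(l,n)[:3]:
            print(l,round(r["score"],2),np.round(r["location"]),np.round(atz(c,r["location"],z),3))
save({"img":np.vstack(ims)[:, :]},"a.png")
cv2.imwrite("pics/a.png",cv2.resize(np.vstack(ims)[:,:,::-1],(400,600)) if 0 else np.hstack(ims)[:,:,::-1][:, :, :]) if 0 else None
E
python3 -c "
import cv2;i=cv2.imread('pics/a.png');print(i.shape);cv2.imwrite('pics/top.png',i[:384]);cv2.imwrite('pics/scene.png',i[384:])"
```

```text
top {'vfov': 45.985, 'cx': 259.79, 'cy': 187.499, 'origin': [0.525, -0.033, 1.524], 'attitude': [[0.008, 0.999, -0.045], [-1.0, 0.008, 0.001], [0.001, 0.045, 0.999]]}
drier 0.97 [309. 223.] [ 0.476 -0.201  0.   ]
gap 0.71 [290. 222.] [ 0.482 -0.127  0.125]
sleeve_center 0.65 [197. 197.] [0.557 0.174 0.029]
sleeve_center 0.64 [233. 196.] [0.563 0.054 0.029]
lower_a_center 0.67 [282. 222.] [ 0.479 -0.107  0.084]
rest 0.61 [191. 203.] [0.539 0.198 0.   ]
tab 0.77 [331. 230.] [ 0.455 -0.26   0.091]
dish 0.69 [234. 133.] [0.776 0.056 0.   ]
jar 0.79 [400. 232.] [ 0.448 -0.508  0.   ]
brush 0.59 [113. 204.] [0.534 0.456 0.01 ]
scene {'vfov': 52.097, 'cx': 257.444, 'cy': 193.623, 'origin': [1.413, -0.455, 0.89], 'attitude': [[0.451, -0.587, 0.672], [0.892, 0.295, -0.341], [0.002, 0.754, 0.657]]}
drier 0.77 [201. 207.] [ 0.477 -0.19   0.   ]
sleeve_center 0.76 [311. 183.] [0.565 0.183 0.029]
sleeve_center 0.71 [278. 193.] [0.558 0.055 0.029]
lower_a_center 0.89 [222. 180.] [ 0.478 -0.11   0.084]
lower_a_center 0.54 [201. 207.] [ 0.566 -0.215  0.084]
rest 0.46 [309. 184.] [0.537 0.194 0.   ]
tab 0.88 [169. 187.] [ 0.441 -0.274  0.091]
dish 0.65 [315. 240.] [0.773 0.067 0.   ]
jar 0.71 [369. 165.] [0.546 0.457 0.   ]
jar 0.66 [ 94. 234.] [ 0.447 -0.528  0.   ]
brush 0.58 [370. 166.] [0.558 0.447 0.01 ]
(768, 512, 3)
```

View pics/top.png

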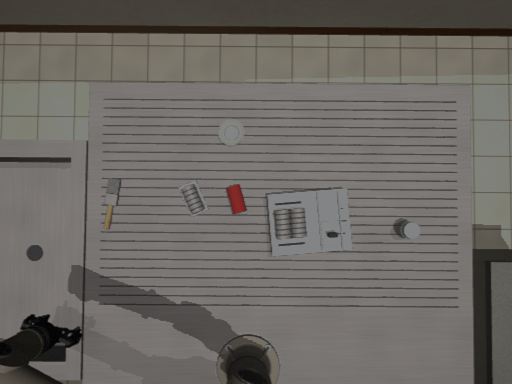

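View pics/scene.png

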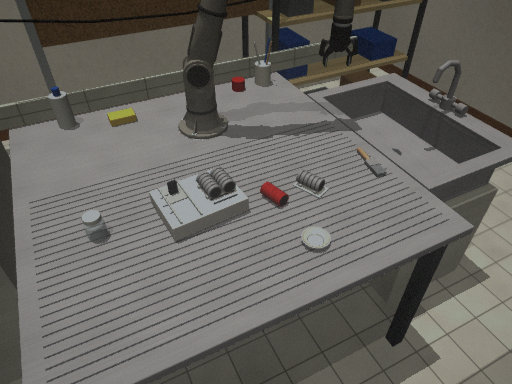

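```bash
cat >> h.py <<'E'
from scipy.spatial.transform import Rotation as R
def goal(p,yaw,o=None):
    """shift mm / turn (5deg units) in tool axes to TCP p, tool down, tool x at heading yaw (mod pi, nearest)"""
    o=o or get_obs(); T=np.array(o["tool_rot"]); best=None
    for y in(yaw,yaw+np.pi):
        G=np.array([[np.cos(y),np.sin(y),0],[np.sin(y),-np.cos(y),0],[0,0,-1]]).T
        r=R.from_matrix(T.T@G).as_rotvec()
        if best is None or np.linalg.norm(r)<np.linalg.norm(best): best=r
    print("shift",np.round(T.T@(np.array(p)-o["position"])*1000,1),"turn",np.round(np.degrees(best)/5,2))
E
python3 - <<'E'
from h import *
o=get_obs(); print(np.round(o["tool_rot"],3).tolist(),o["position"],o["contact_force"],o["finger_gap"],robot.pinch_z)
c=eyes.capture("top")
print(atz(c,(193.5,198.5),.029),atz(c,(188,183.5),.005),atz(c,(198.5,213),.005))
for q in((267,193),(346,188),(352,248),(272,256)): print(atz(c,q,.06).round(3))
goal((.552,.184,.2),.34)
goal((.5,.2,.22),.34)
E
```

```text
[[-0.934, 0.358, 0.0], [0.358, 0.934, 0.0], [-0.0, 0.0, -1.0]] [0.19670172 0.51364171 0.19880474] [0.39175666 0.36141358 0.3334271 ] 0.08579900513671927 0.0187
[0.55356016 0.18404963 0.029     ] [0.6042883  0.20676474 0.005     ] [0.50557212 0.17006802 0.005     ]
[ 0.573 -0.058  0.06 ]
[ 0.591 -0.314  0.06 ]
[ 0.398 -0.333  0.06 ]
[ 0.37  -0.076  0.06 ]
shift [-449.7 -180.8   -1.2] turn [ 0.    0.   -8.09]
shift [-395.4 -184.4  -21.2] turn [ 0.    0.   -8.09]
```

>>> play_rows(
  motion=[
    [[-450,-180,0],[0,0,-8.1],-1],
    [[-450,-180,0],[0,0,-8.1],-1],
    [[-450,-180,0],[0,0,-8.1],-1],
    [[-450,-180,0],[0,0,-8.1],-1],
    [[-450,-180,0],[0,0,-8.1],-1],
  ],
)

```text
clock: 1.68
position: [0.4091, 0.3186, 0.1991]
tool_rot: [[-0.941, -0.338, 0.0], [-0.338, 0.941, 0.001], [-0.001, 0.001, -1.0]]
contact_force: [2.1, 1.6, -0.2]
finger_gap: 0.0847
```

```bash
python3 -c "
from h import *
goal((.552,.184,.2),.34)"
```

```text
shift [ -89. -175.   -1.] turn [0.01 0.01 0.05]
```

>>> play_rows(
  motion=[
    [[-89,-175,0],[0,0,0],-1],
    [[-89,-175,0],[0,0,0],-1],
    [[-89,-175,0],[0,0,0],-1],
    [[-89,-175,0],[0,0,0],-1],
    [[-89,-175,0],[0,0,0],-1],
  ],
)

```text
clock: 2.3
position: [0.5508, 0.1837, 0.1986]
tool_rot: [[-0.943, -0.333, -0.001], [-0.333, 0.943, 0.0], [0.001, 0.001, -1.0]]
contact_force: [-0.1, 0.3, -0.0]
finger_gap: 0.0853
```

Run:
```python
from h import *
c=eyes.capture("wrist"); save(c,"w1.png"); print(np.round(c["origin"],3),np.round(c["attitude"],2).tolist(),c["vfov"])
for l,z in(("sleeve_center",.029),("rest",0)):
    for r in nets.place_of(l,"wrist")[:3]: print(l,round(r["score"],2),np.round(r["location"]),np.round(atz(c,r["location"],z),4))
    for r in nets.find_in(l,"wrist")[:3]: print(l,round(r["score"],2),np.round(r["bbox"]))
print(get_obs()["position"])
```

```text
[0.478 0.158 0.373] [[-0.33, -0.9, -0.28], [0.94, -0.32, -0.1], [0.0, -0.3, 0.95]] 58.63180177528523
sleeve_center 0.7 [266. 164.] [0.5481 0.1868 0.029 ]
sleeve_center 0.65 [130. 122.] [0.5531 0.0456 0.029 ]
sleeve_center 0.82 [242. 120. 295. 217.]
sleeve_center 0.64 [104.  71. 160. 170.]
rest 0.22 [266. 166.] [0.5565 0.1893 0.    ]
rest 0.7 [237. 113. 298. 215.]
[0.54957514 0.18620952 0.19896655]
```

View pics/w1.png

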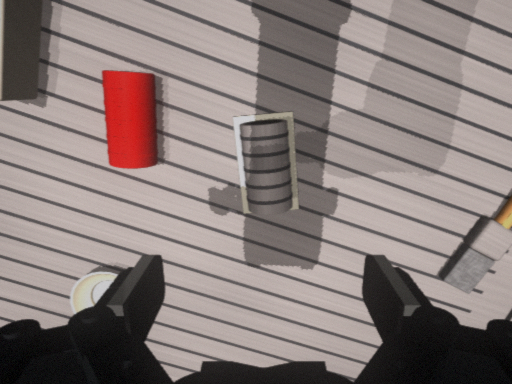

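Run:
```python
from h import *
c=eyes.capture("wrist")
P=[atz(c,q,.005) for q in((234,117),(292,113),(298,208),(243,214))]
print(np.round(P,4).tolist()); m=np.mean(P,0); 
a=P[2]+P[3]-P[0]-P[1]; y=np.arctan2(a[1],a[0]); print("rest",m,y)
A=[atz(c,q,.029) for q in((241,124),(287,122),(294,205),(247,212))]
m2=np.mean(A,0); a=A[2]+A[3]-A[0]-A[1]; print("sleeve",m2,np.arctan2(a[1],a[0]),np.linalg.norm(a)/2)
g=cv2.cvtColor(c["img"],cv2.COLOR_RGB2GRAY)[95:235,215:320]
cv2.imwrite("pics/w2.png",cv2.resize(c["img"][95:235,215:320,::-1],None,fx=4,fy=4,interpolation=cv2.INTER_CUBIC))
```

```text
[[0.5157, 0.1421, 0.005], [0.4911, 0.1983, 0.005], [0.5878, 0.2433, 0.005], [0.6161, 0.1863, 0.005]]
rest [0.5526757  0.19251121 0.005     ] 0.4250222081823323
sleeve [0.54986906 0.19172615 0.029     ] 0.4228686078058912 0.09044790015810339
```

View pics/w2.png

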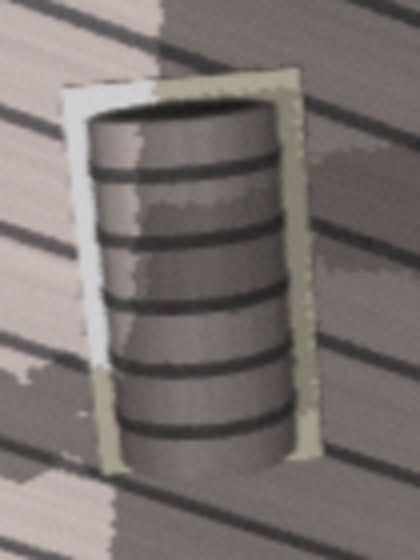

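Run:
```python
from h import *
c=eyes.capture("wrist")
f=lambda u,v,z: atz(c,(215+u/4,95+v/4),z)
P=[f(*q,.005) for q in((63,88),(300,68),(322,455),(105,475))]
a=P[2]+P[3]-P[0]-P[1]; print("rest",np.mean(P,0),np.arctan2(a[1],a[0]),np.linalg.norm(a)/2,np.linalg.norm(P[1]-P[0]))
b1,b3,b5=f(185,167,.033),f(195,291,.033),f(205,421,.033); a=b5-b1
print("sleeve",b3,(b1+b5)/2,np.arctan2(a[1],a[0]),np.linalg.norm(a))
goal((.550,.1905,.10),.42)
```

```text
rest [0.55371611 0.18958966 0.005     ] 0.4271290434304917 0.10899561916398803 0.06268647859773127
sleeve [0.55086216 0.18763085 0.033     ] [0.55246351 0.18828472 0.033     ] 0.42240822912896175 0.06667826811092925
shift [-1.7  4.7 99. ] turn [ 0.01  0.   -0.87]
```

```bash
python3 -c "
from h import *
goal((.5515,.188,.013),.425)"
```

```text
shift [ -2.3   1.8 186. ] turn [ 0.01  0.   -0.93]
```

>>> play_rows(
  motion=[
    [[-2.3,1.8,50],[0,0,-0.9],-1],
    [[-2.3,1.8,100],[0,0,-0.9],-1],
    [[-2.3,1.8,140],[0,0,-0.9],-1],
    [[-2.3,1.8,170],[0,0,-0.9],-1],
    [[-2.3,1.8,186],[0,0,-0.9],-1],
  ],
)

```text
clock: 3.28
position: [0.5508, 0.1867, 0.0111]
tool_rot: [[-0.913, -0.408, -0.003], [-0.408, 0.913, -0.001], [0.003, 0.0, -1.0]]
contact_force: [0.5, 0.1, -0.4]
finger_gap: 0.0854
```

Run:
```python
from h import *
goal((.5515,.188,.013),.425)
c=eyes.capture("wrist"); save(c,"w3.png"); print(proj(c,(.5515,.188,.029)))
```

```text
shift [-1.1  0.9 -1.9] turn [ 0.   -0.03 -0.05]
[263.62717937 248.79881987]
```

View pics/w3.png

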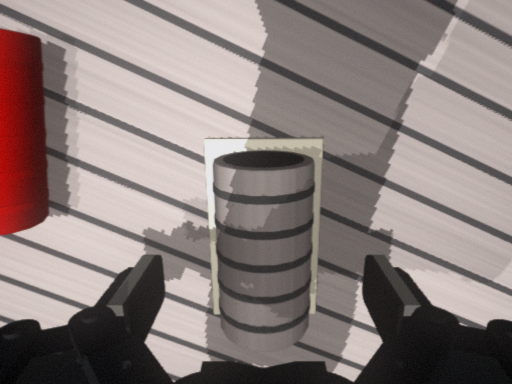

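>>> play_rows(
  motion=[
    [[-1,1,-2],[0,0,0],-0.4],
    [[-1,1,-2],[0,0,0],1],
    [[-1,1,-2],[0,0,0],1],
    [[-1,1,-2],[0,0,0],1],
    [[-1,1,-2],[0,0,0],1],
  ],
  force=45,
)

```text
clock: 3.95
position: [0.557, 0.1892, 0.0204]
tool_rot: [[-0.913, -0.407, 0.009], [-0.407, 0.913, 0.004], [-0.009, -0.0, -1.0]]
contact_force: [-2.8, -0.2, 18.2]
finger_gap: 0.0004
```

```bash
python3 -c "
from h import *
o=get_obs();print(o['position'],o['finger_gap'],o['contact_force'])"
```

```text
[0.55697107 0.18916205 0.02040527] 0.00040125731664901796 [-2.82557275 -0.18380329 18.22060188]
```

Run:
```python
from h import *
c=eyes.capture("wrist"); s=eyes.capture("scene")
a=cv2.resize(c["img"],(512,384)); b=cv2.resize(s["img"][120:240,220:380],(512,384))
cv2.imwrite("pics/w4.png",cv2.resize(np.hstack([a,b])[:,:,::-1],(800,300)))
```

```text
(no output)
```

View pics/w4.png

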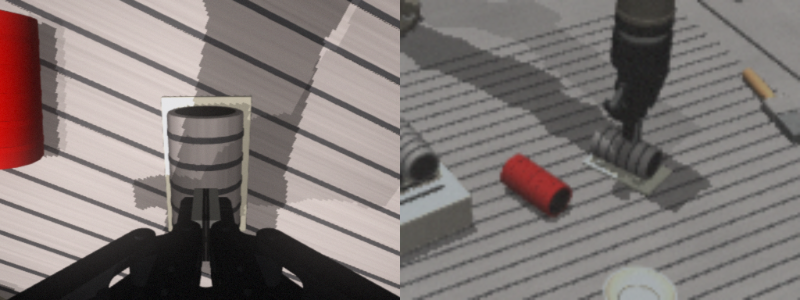

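Run:
```python
from h import *
c=eyes.capture("wrist"); o=get_obs()
print(c["origin"],np.array(o["tool_rot"]).T@(np.array(c["origin"])-o["position"]))
for z in(0,.019,.038): print(z,proj(c,np.array(o["position"])-z*np.array(o["tool_rot"])[:,2]))
print(proj(c,(.5515,.188,.029)),proj(c,(.5515,.188,.053)),o["joint_positions"])
cv2.imwrite("pics/w5.png",cv2.resize(c["img"][150:384,150:380,::-1],None,fx=2.5,fy=2.5))
```

```text
[0.4845073  0.15765193 0.19459286] [ 0.07733383  0.00065435 -0.1749286 ]
0 [261.89613005 232.44927662]
0.019 [261.75916381 247.82804866]
0.038 [261.5898925  266.83408186]
[263.9576776  229.74513502] [264.05381235 251.03169854] [-0.46799981  0.53667643  0.15684194  1.64971478 -0.09877889  0.95337467
  1.71406762]
```

View pics/w5.png

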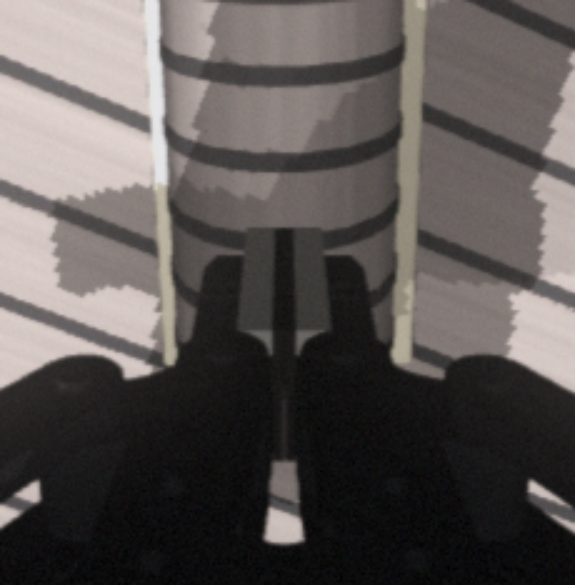

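>>> play_rows(
  motion=[
    [[0,0,-20],[0,0,0],-1],
    [[0,0,-20],[0,0,0],-1],
    [[0,0,-20],[0,0,0],-1],
    [[0,0,-20],[0,0,0],-1],
    [[0,0,-20],[0,0,0],-1],
  ],
)

```text
clock: 4.72
position: [0.5523, 0.1876, 0.034]
tool_rot: [[-0.913, -0.407, -0.001], [-0.407, 0.913, -0.001], [0.001, 0.0, -1.0]]
contact_force: [-0.2, 0.0, 0.3]
finger_gap: 0.0855
```

Run:
```python
from h import *
o=get_obs(); print(o["position"])
c=eyes.capture("wrist"); s=eyes.capture("scene")
x0,y0=proj(s,(.55,.188,.05)).astype(int); print(x0,y0, proj(s,o["position"]))
a=c["img"]; b=cv2.resize(s["img"][y0-45:y0+30,x0-50:x0+50],(512,384),interpolation=cv2.INTER_CUBIC)
cv2.imwrite("pics/w6.png",cv2.resize(np.hstack([a,b])[:,:,::-1],(800,300)))
goal((.5515,.188,-.015),.425)
```

```text
[0.55225711 0.18757627 0.03401091]
310 175 [310.42942482 179.2961588 ]
shift [ 0.7  0.7 49.3] turn [ 0.   -0.01 -0.06]
```

View pics/w6.png

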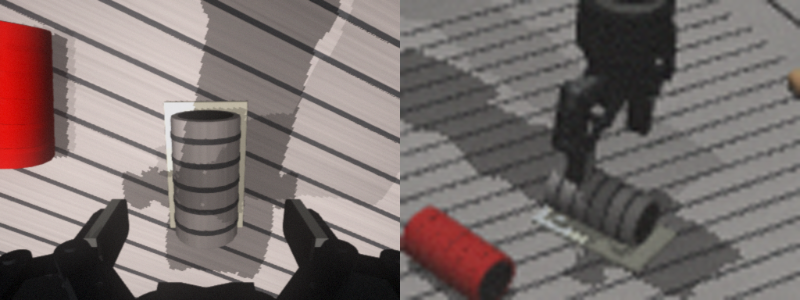

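>>> play_rows(
  motion=[
    [[0.7,0.7,15],[0,0,0],-1],
    [[0.7,0.7,30],[0,0,0],-1],
    [[0.7,0.7,40],[0,0,0],-1],
    [[0.7,0.7,48],[0,0,0],-1],
    [[0.7,0.7,48],[0,0,0],-1],
  ],
)

```text
clock: 5.45
position: [0.5513, 0.1879, -0.0141]
tool_rot: [[-0.913, -0.407, -0.002], [-0.407, 0.913, -0.001], [0.002, 0.0, -1.0]]
contact_force: [-0.5, 0.1, 0.1]
finger_gap: 0.0852
```

>>> play_rows(
  motion=[
    [[0,0,7],[0,0,0],-1],
    [[0,0,7],[0,0,0],-0.5],
    [[0,0,7],[0,0,0],1],
    [[0,0,7],[0,0,0],1],
    [[0,0,7],[0,0,0],1],
  ],
  force=45,
)

```text
clock: 6.08
position: [0.5525, 0.1883, -0.0196]
tool_rot: [[-0.913, -0.407, 0.001], [-0.407, 0.913, 0.0], [-0.001, -0.0, -1.0]]
contact_force: [-0.6, -0.5, 2.4]
finger_gap: 0.0469
```

>>> play_rows(
  motion=[
    [[0,0,-30],[0,0,0],1],
    [[0,0,-70],[0,0,0],1],
    [[0,0,-120],[0,0,0],1],
    [[0,0,-170],[0,0,0],1],
    [[0,0,-170],[0,0,0],1],
  ],
)

```text
clock: 6.7
position: [0.5552, 0.1892, 0.1546]
tool_rot: [[-0.913, -0.407, 0.01], [-0.407, 0.913, 0.004], [-0.01, -0.001, -1.0]]
contact_force: [-0.8, 0.8, -2.9]
finger_gap: 0.0469
```

Run:
```python
from h import *
o=get_obs(); print(o["finger_gap"],o["contact_force"])
goal((.477,-.08,.15),.09)
```

```text
0.046936035374313234 [-0.83996276  0.84392779 -2.85761038]
shift [ 181.2 -214.     2.9] turn [0.01 0.12 3.78]
```

>>> play_rows(
  motion=[
    [[35,-42,0],[0,0,0.75],1],
    [[75,-88,0],[0,0,1.5],1],
    [[115,-135,0],[0,0,2.4],1],
    [[150,-177,0],[0,0,3.2],1],
    [[181,-214,0],[0,0,3.8],1],
  ],
)

```text
clock: 7.32
position: [0.4713, -0.083, 0.1481]
tool_rot: [[-0.996, -0.085, -0.003], [-0.085, 0.996, 0.0], [0.003, 0.0, -1.0]]
contact_force: [0.7, -0.0, -1.3]
finger_gap: 0.0464
```

>>> play_rows(
  motion=[
    [[0,0,0],[0,0,0],1],
    [[0,0,0],[0,0,0],1],
  ],
)

```text
clock: 7.58
position: [0.4728, -0.0801, 0.1485]
tool_rot: [[-0.996, -0.088, -0.003], [-0.088, 0.996, 0.001], [0.002, 0.001, -1.0]]
contact_force: [0.7, 1.4, -1.9]
finger_gap: 0.0466
```

Run:
```python
from h import *
c=eyes.capture("wrist"); save(c,"w7.png")
o=get_obs(); print(o["position"],o["finger_gap"])
for l,z in(("lower_a_center",.084),("tab",.091),("gap",.125)):
    for r in nets.place_of(l,"wrist")[:3]: print(l,round(r["score"],2),np.round(r["location"]),np.round(atz(c,r["location"],z),4))
```

```text
[ 0.47326461 -0.07932199  0.14869617] 0.046751370584419874
```

View pics/w7.png

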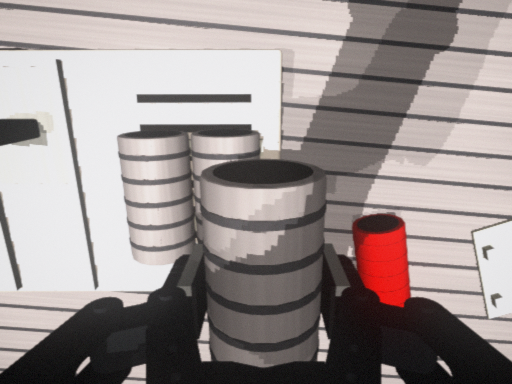

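Run:
```python
from h import *
c=eyes.capture("wrist"); g=cv2.cvtColor(c["img"],cv2.COLOR_RGB2GRAY).astype(float)
# near edge of drier top
pts=[]
for u in range(20,275,5):
    d=np.diff(cv2.GaussianBlur(g,(3,3),0)[30:70,u]); pts.append((u,30.5+d.argmax()))
pts=np.array(pts); k=np.polyfit(pts[:,0],pts[:,1],1); r=pts[:,1]-np.polyval(k,pts[:,0]); ok=abs(r)<2; k=np.polyfit(pts[ok,0],pts[ok,1],1); print("near edge",k,ok.sum())
A=atz(c,(20,np.polyval(k,20)),.06);B=atz(c,(275,np.polyval(k,275)),.06); d=B-A; th=np.arctan2(-d[0],d[1]); print(A,B,"yaw",th)
for v in(60,80,100,115):
    e=np.diff(cv2.GaussianBlur(g,(3,3),0)[v,265:300]); u=265.5+abs(e).argmax(); print("left edge",u,v,atz(c,(u,v),.06))
print("crest b",[int(x) for x in g[128:272,150:166].mean(1)])
for v in(150,165,170,195,215,220): print(v,[int(x) for x in g[v,112:206:1]])
```

```text
near edge [-1.99788233e-16  4.75000000e+01] 20
[ 0.38600472 -0.26152316  0.06      ] [ 0.36925002 -0.08015271  0.06      ] yaw 0.09211689701179206
left edge 279.5 60 [ 0.37724658 -0.07606629  0.06      ]
left edge 279.5 80 [ 0.39087059 -0.07461209  0.06      ]
left edge 279.5 100 [ 0.40495251 -0.07310902  0.06      ]
left edge 279.5 115 [ 0.41582852 -0.07194814  0.06      ]
crest b [69, 66, 65, 63, 65, 65, 80, 119, 190, 211, 214, 214, 214, 214, 214, 215, 214, 215, 215, 215, 216, 215, 215, 212, 182, 127, 109, 107, 108, 122, 180, 212, 216, 217, 216, 216, 217, 216, 217, 217, 217, 216, 217, 217, 217, 217, 216, 212, 189, 136, 112, 109, 109, 122, 174, 212, 217, 217, 217, 217, 217, 217, 217, 217, 217, 217, 217, 218, 217, 217, 216, 200, 141, 113, 108, 109, 118, 163, 208, 214, 214, 217, 214, 215, 217, 217, 217, 217, 217, 218, 217, 217, 217, 209, 158, 115, 109, 108, 115, 155, 209, 216, 216, 217, 216, 216, 217, 216, 213, 213, 216, 217, 216, 215, 214, 187, 128, 111, 109, 112, 135, 197, 213, 215, 215, 214, 214, 214, 214, 214, 213, 213, 213, 213, 218, 233, 235, 235, 236, 236, 235, 235, 235, 235]
1
[... 2069 characters left out ...]
225, 226, 224, 223, 222, 219, 217, 213, 207, 207, 207, 207, 201, 201, 199, 196, 196, 192, 187, 177, 175, 173, 169, 167, 161, 161, 158, 157, 148, 141, 134, 124, 109, 87, 77, 66, 60, 54, 48, 64, 94, 104, 73, 79, 102, 117, 113, 113, 105, 84, 72, 74, 74]
220 [237, 238, 237, 237, 237, 236, 237, 237, 237, 237, 237, 237, 238, 233, 200, 118, 100, 101, 109, 116, 144, 177, 200, 203, 209, 209, 213, 217, 220, 221, 222, 222, 220, 224, 228, 230, 231, 231, 229, 224, 223, 225, 225, 224, 227, 222, 221, 218, 215, 212, 207, 203, 204, 200, 194, 192, 190, 189, 190, 167, 135, 123, 97, 92, 91, 84, 79, 80, 76, 79, 73, 71, 71, 75, 77, 89, 98, 91, 86, 80, 77, 106, 133, 106, 82, 69, 61, 64, 66, 76, 101, 116, 124, 129]
```

Run:
```python
from h import *
c=eyes.capture("wrist"); o=get_obs(); T=np.array(o["tool_rot"])
p1,p2=atz(c,(188,165),.084),atz(c,(191,215),.084); d=p2-p1; print("cyl yaw",np.arctan2(d[1],d[0]),p1,p2)
b1,b3,b5=[atz(c,q,.108) for q in((156,155),(158.5,202.2),(161,246.3))]; d=b5-b1; print("b crest",b1,b3,b5,np.arctan2(d[1],d[0]))
th=.09; ex=np.array([np.cos(th),np.sin(th),0]); ey=np.array([-ex[1],ex[0],0])
print("b3+25mm",b3+.025*ey)
cor=atz(c,(279.5,48.5),.06); print("from corner",cor+.1*ex-.065*ey)
gap=p1+ex*((b3-p1)@ex); print("gap",gap)
# held sleeve centre: bands on crest
g=cv2.cvtColor(c["img"],cv2.COLOR_RGB2GRAY).astype(float); print([int(x) for x in g[155:384,258:270].mean(1)])
print(proj(c,np.array(o["position"])-.05*T[:,2]*1.0))
```

```text
cyl yaw 0.08499862378708128 [ 0.45509841 -0.13519003  0.084     ] [ 0.49330773 -0.13193445  0.084     ]
b crest [ 0.44460938 -0.15090007  0.108     ] [ 0.47651266 -0.14928086  0.108     ] [ 0.50891995 -0.14752166  0.108     ] 0.05248446807632925
b3+25mm [ 0.4742657  -0.12438205  0.108     ]
from corner [ 0.47512468 -0.13287588  0.06      ]
gap [ 0.47507834 -0.13338697  0.084     ]
[158, 157, 156, 136, 91, 54, 44, 43, 44, 44, 44, 44, 44, 42, 43, 44, 43, 44, 42, 43, 43, 42, 43, 43, 43, 42, 43, 43, 49, 78, 83, 84, 97, 129, 205, 217, 219, 218, 219, 219, 219, 219, 220, 219, 219, 218, 214, 211, 211, 212, 212, 210, 200, 197, 196, 197, 196, 196, 195, 195, 196, 195, 194, 192, 158, 122, 85, 92, 96, 94, 93, 94, 94, 94, 95, 100, 146, 188, 194, 195, 195, 194, 195, 194, 195, 194, 194, 194, 194, 194, 194, 195, 194, 194, 194, 194, 190, 144, 118, 114, 112, 113, 112, 114, 113, 112, 112, 111, 113, 107, 62, 57, 55, 56, 56, 56, 55, 56, 55, 63, 100, 109, 110, 111, 110, 110, 110, 110, 110, 109, 109, 110, 110, 109, 108, 108, 108, 109, 108, 108, 107, 107, 108, 107, 108, 108, 107, 108, 108, 104, 74, 47, 48, 50, 49, 49, 49, 49, 50, 55, 94, 104, 107, 105, 106, 106, 106, 106, 106, 105, 105, 106, 106, 105, 105, 106, 106, 105, 105, 104, 104, 105, 105, 105, 104, 104, 104, 99, 51, 44, 47, 47, 47, 47, 46, 46, 53, 88, 102, 102, 101, 103, 108, 110, 109, 110, 111, 124, 127, 128, 125, 117, 62, 28, 22, 20, 20, 19, 19, 17, 18, 19, 19, 19, 19, 19, 18, 18, 17]
[261.65277345 281.86509488]
```

Run:
```python
from h import *
c=eyes.capture("wrist"); o=get_obs(); T=np.array(o["tool_rot"])
h=atz(c,(264,309.5),.2215); h1=atz(c,(264,225),.2215); print(h,h1,np.linalg.norm(h1-h),np.array(o["position"])-h)
p=o["position"]; tgt=np.array([.475,-.133])
print("with tcp:",end="");goal((*tgt,.1),.09)
print("with held:",end="");goal((*(np.array(p[:2])+tgt-h[:2]),.1),.09)
```

```text
[ 0.47153333 -0.07950443  0.2215    ] [ 0.4394961 -0.0824592  0.2215   ] 0.03217319781481185 [ 0.00239844 -0.00069602 -0.0718496 ]
with tcp:shift [  3.7 -52.7  49.6] turn [ 0. -0. -0.]
with held:shift [  1.3 -53.6  49.6] turn [ 0. -0. -0.]
```

>>> play_rows(
  motion=[
    [[1,-27,0],[0,0,0],1],
    [[2,-53,0],[0,0,0],1],
    [[2,-53,25],[0,0,0],1],
    [[2,-53,50],[0,0,0],1],
    [[2,-53,60],[0,0,0],1],
  ],
)

```text
clock: 8.55
position: [0.4754, -0.1333, 0.0884]
tool_rot: [[-0.996, -0.089, -0.003], [-0.089, 0.996, 0.001], [0.003, 0.001, -1.0]]
contact_force: [0.2, 0.3, -2.0]
finger_gap: 0.0465
```

>>> play_rows(
  motion=[
    [[0,0,2],[0,0,0],1],
    [[0,0,4],[0,0,0],1],
    [[0,0,6],[0,0,0],1],
    [[0,0,6],[0,0,0],1],
  ],
)

```text
clock: 9.05
position: [0.4767, -0.134, 0.0842]
tool_rot: [[-0.996, -0.088, 0.001], [-0.088, 0.996, -0.0], [-0.001, -0.0, -1.0]]
contact_force: [0.9, -0.4, -1.4]
finger_gap: 0.0466
```

Run:
```python
from h import *
o=get_obs(); print(o["finger_gap"]); goal((.4755,-.133,.08),.09)
c=eyes.capture("wrist"); s=eyes.capture("scene")
x0,y0=proj(s,(.475,-.15,.1)).astype(int)
b=cv2.resize(s["img"][y0-50:y0+40,x0-60:x0+60],(512,384),interpolation=cv2.INTER_CUBIC)
cv2.imwrite("pics/w8.png",cv2.resize(np.hstack([c["img"],b])[:,:,::-1],(800,300)))
```

```text
0.04661998346253571
shift [1.1 1.1 4.2] turn [-0.    0.01 -0.02]
```

View pics/w8.png

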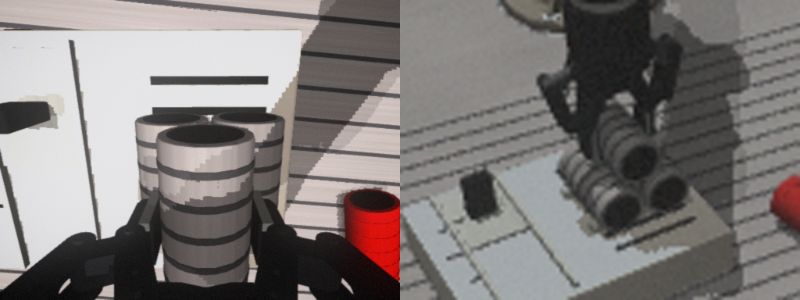

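>>> play_rows(
  motion=[
    [[1,2,2],[0,0,0],1],
    [[1,2,3],[0,0,0],1],
    [[1,2,4],[0,0,0],1],
    [[1,2,5],[0,0,0],1],
    [[1,2,5],[0,0,0],1],
  ],
)

```text
clock: 9.78
position: [0.4752, -0.1321, 0.0787]
tool_rot: [[-0.996, -0.088, -0.0], [-0.088, 0.996, 0.0], [0.0, 0.0, -1.0]]
contact_force: [0.8, -0.4, -1.3]
finger_gap: 0.0468
```

>>> play_rows(
  motion=[
    [[0,0,1],[0,0,0],1],
    [[0,0,2],[0,0,0],1],
    [[0,0,2],[0,0,0],1],
  ],
)

```text
clock: 10.15
position: [0.4753, -0.1321, 0.0768]
tool_rot: [[-0.996, -0.088, -0.0], [-0.088, 0.996, 0.0], [0.0, 0.0, -1.0]]
contact_force: [-0.2, -0.1, -2.3]
finger_gap: 0.047
```

>>> play_rows(
  motion=[
    [[0,0,0.5],[0,0,0],1],
    [[0,0,1],[0,0,0],1],
    [[0,0,1],[0,0,0],1],
  ],
)

```text
clock: 10.52
position: [0.4754, -0.1317, 0.0765]
tool_rot: [[-0.996, -0.088, 0.0], [-0.088, 0.996, 0.001], [-0.0, 0.001, -1.0]]
contact_force: [-3.1, 1.3, 5.7]
finger_gap: 0.0469
```

>>> play_rows(
  motion=[
    [[0,0,0.5],[0,0,0],1],
    [[0,0,1],[0,0,0],1],
    [[0,0,1],[0,0,0],1],
  ],
)

```text
clock: 10.9
position: [0.4754, -0.1315, 0.0764]
tool_rot: [[-0.996, -0.088, 0.001], [-0.088, 0.996, 0.001], [-0.001, 0.001, -1.0]]
contact_force: [-4.8, 3.2, 11.2]
finger_gap: 0.0467
```

>>> play_rows(
  motion=[
    [[0,0,-1.3],[0,0,0],1],
    [[0,0,-1.3],[0,0,0],1],
  ],
)

```text
clock: 11.15
position: [0.4754, -0.1319, 0.0765]
tool_rot: [[-0.996, -0.088, 0.0], [-0.088, 0.996, 0.0], [-0.0, 0.0, -1.0]]
contact_force: [-2.8, 2.5, 5.0]
finger_gap: 0.0464
```

>>> play_rows(
  motion=[
    [[0,0,0],[0,0,0],-0.1],
    [[0,0,0],[0,0,0],-0.3],
    [[0,0,0],[0,0,0],-0.6],
    [[0,0,0],[0,0,0],-1],
    [[0,0,0],[0,0,0],-1],
  ],
)

```text
clock: 11.78
position: [0.4753, -0.1322, 0.076]
tool_rot: [[-0.996, -0.088, 0.0], [-0.088, 0.996, -0.0], [-0.0, -0.0, -1.0]]
contact_force: [-0.2, -0.2, -0.1]
finger_gap: 0.0855
```

>>> play_rows(
  motion=[
    [[0,0,-10],[0,0,0],-1],
    [[0,0,-40],[0,0,0],-1],
    [[0,0,-80],[0,0,0],-1],
    [[0,0,-120],[0,0,0],-1],
    [[0,0,-120],[0,0,0],-1],
  ],
)

```text
clock: 12.4
position: [0.4782, -0.1332, 0.2005]
tool_rot: [[-0.996, -0.088, 0.009], [-0.088, 0.996, -0.002], [-0.009, -0.002, -1.0]]
contact_force: [0.2, -0.2, -0.8]
finger_gap: 0.0848
```

Run:
```python
from h import *
o=get_obs(); print(o["finger_gap"],o["position"])
c=eyes.capture("wrist"); s=eyes.capture("scene")
for r in nets.place_of("tab","wrist")[:2]: print("tab",r["score"],r["location"],atz(c,r["location"],.091))
for r in nets.place_of("sleeve_center","wrist")[:4]: print("sl",r["score"],r["location"],atz(c,r["location"],.125))
x0,y0=proj(s,(.475,-.15,.1)).astype(int)
b=cv2.resize(s["img"][y0-50:y0+40,x0-60:x0+60],(512,384),interpolation=cv2.INTER_CUBIC)
cv2.imwrite("pics/w9.png",cv2.resize(np.hstack([c["img"],b])[:,:,::-1],(800,300)))
```

```text
0.08480220885115347 [ 0.47823857 -0.13317107  0.20050655]
sl 0.88 [413.3, 238.4] [ 0.50650662 -0.00988541  0.125     ]
sl 0.72 [266.5, 184.5] [ 0.47226127 -0.13100531  0.125     ]
```

View pics/w9.png

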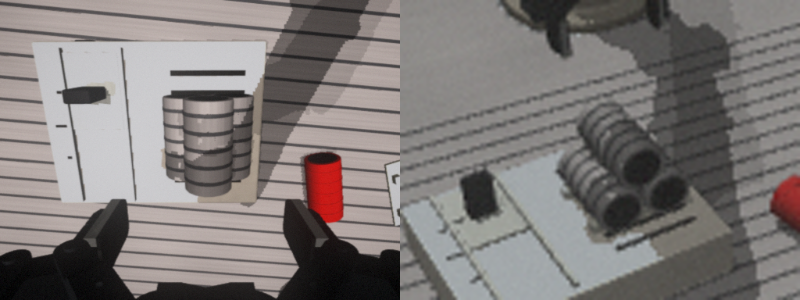

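```bash
python3 -c "
from h import *
goal((.442,-.267,.15),.09)"
```

```text
shift [  44.1 -131.9   45.2] turn [ 0.01 -0.02 -0.02]
```

>>> play_rows(
  motion=[
    [[15,-45,0],[0,0,0],-1],
    [[30,-90,0],[0,0,0],-1],
    [[44,-132,0],[0,0,0],-1],
    [[44,-132,30],[0,0,0],-1],
    [[44,-132,30],[0,0,0],-1],
  ],
)

```text
clock: 13.22
position: [0.4404, -0.266, 0.1629]
tool_rot: [[-0.996, -0.087, -0.007], [-0.087, 0.996, 0.004], [0.007, 0.005, -1.0]]
contact_force: [-0.3, 0.4, -0.1]
finger_gap: 0.0853
```

Run:
```python
from h import *
o=get_obs(); print(o["position"]); goal((.442,-.267,.04),.09)
c=eyes.capture("wrist"); save(c,"w10.png")
for r in nets.place_of("tab","wrist")[:2]: print("tab",r["score"],r["location"],atz(c,r["location"],.091))
for r in nets.find_in("tab","wrist")[:2]: print("bb",r["score"],r["bbox"])
print(proj(c,(.442,-.267,.091)),proj(c,(.442,-.267,.109)))
```

```text
[ 0.44036306 -0.26600195  0.16291794]
shift [ -2.4  -1.7 122.9] turn [ 0.05 -0.08 -0.04]
bb 0.83 [225.5, 130.9, 301.2, 234.4]
[260.83116693 196.48579096] [260.77592826 204.11880416]
```

View pics/w10.png

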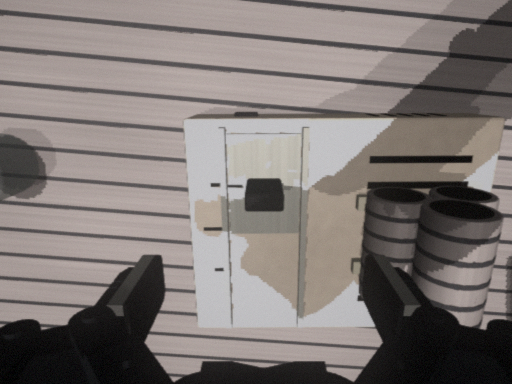

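>>> play_rows(
  motion=[
    [[-1,0.5,30],[0,0,0],-0.4],
    [[-1,0.5,60],[0,0,0],-0.4],
    [[-1,0.5,90],[0,0,0],-0.4],
    [[-1,0.5,110],[0,0,0],-0.4],
    [[-1,0.5,120],[0,0,0],-0.4],
  ],
)

```text
clock: 14.0
position: [0.4446, -0.2661, 0.0459]
tool_rot: [[-0.996, -0.09, 0.0], [-0.09, 0.996, 0.0], [-0.0, 0.0, -1.0]]
contact_force: [-1.0, 0.8, -0.4]
finger_gap: 0.0595
```

>>> play_rows(
  motion=[
    [[0,0,0],[0,0,0],0.2],
    [[0,0,0],[0,0,0],1],
    [[0,0,0],[0,0,0],1],
    [[0,0,0],[0,0,0],1],
    [[0,0,0],[0,0,0],1],
  ],
  force=60,
)

```text
clock: 14.62
position: [0.4448, -0.2649, 0.0475]
tool_rot: [[-0.996, -0.089, 0.001], [-0.089, 0.996, 0.003], [-0.001, 0.003, -1.0]]
contact_force: [-1.7, 4.8, 5.2]
finger_gap: 0.0269
```

Run:
```python
from h import *
o=get_obs(); print(o["position"],o["finger_gap"],o["contact_force"])
ex=np.array([np.cos(.09),np.sin(.09),0]); print(np.array(o["tool_rot"]).T@ex*40)
```

```text
[ 0.44478047 -0.26485352  0.04749296] 0.026902692116246678 [-1.74141208  4.83858506  5.18714771]
[-3.99999491e+01  2.83923491e-02  5.71159932e-02]
```

>>> play_rows(
  motion=[
    [[-6,1,-1.5],[0,0,0],1],
    [[-14,1,-1.5],[0,0,0],1],
    [[-22,1,-1.5],[0,0,0],1],
    [[-30,1,-1.5],[0,0,0],1],
    [[-30,1,-1.5],[0,0,0],1],
  ],
)

```text
clock: 15.25
position: [0.4725, -0.2623, 0.0475]
tool_rot: [[-0.996, -0.088, -0.004], [-0.088, 0.996, 0.002], [0.003, 0.002, -1.0]]
contact_force: [-5.5, 2.7, 3.3]
finger_gap: 0.0271
```

Run:
```python
from h import *
o=get_obs(); print(o["position"],o["finger_gap"],o["contact_force"]); print((np.array(o["position"])-[.4448,-.2649,.0475])@[np.cos(.09),np.sin(.09),0])
```

```text
[ 0.47249673 -0.26232958  0.04753493] 0.027100205261865438 [-5.46352129  2.71101249  3.29879394]
0.02781565528356275
```

>>> play_rows(
  motion=[
    [[-6,0,0],[0,0,0],1],
    [[-12.5,0,0],[0,0,0],1],
    [[-12.5,0,0],[0,0,0],1],
    [[-12.5,0,0],[0,0,0],1],
  ],
)

```text
clock: 15.75
position: [0.4837, -0.2613, 0.0475]
tool_rot: [[-0.996, -0.088, -0.005], [-0.088, 0.996, 0.002], [0.005, 0.003, -1.0]]
contact_force: [-7.0, 3.0, 3.5]
finger_gap: 0.0272
```

Run:
```python
from h import *
o=get_obs(); print(o["position"],o["finger_gap"],o["contact_force"]); print((np.array(o["position"])-[.4448,-.2649,.0475])@[np.cos(.09),np.sin(.09),0])
c=eyes.capture("wrist"); s=eyes.capture("scene")
x0,y0=proj(s,(.475,-.18,.1)).astype(int)
b=cv2.resize(s["img"][y0-50:y0+40,x0-60:x0+60],(512,384),interpolation=cv2.INTER_CUBIC)
cv2.imwrite("pics/w11.png",cv2.resize(np.hstack([c["img"],b])[:,:,::-1],(800,300)))
ex=np.array([np.cos(.09),np.sin(.09),0]); ey=np.array([-ex[1],ex[0],0]); D=np.array([.481,-.198,0])
for x in(-.045,-.005,.035): print(proj(c,D+x*ex-.065*ey+[0,0,.109])*.78)
```

```text
[ 0.48374668 -0.2613289   0.04752004] 0.02722422568248613 [-7.03305629  3.00581229  3.52285943]
0.03911002091389474
[200.96388383 150.14991777]
[201.44919877 228.24547259]
[201.854406   293.45031266]
```

View pics/w11.png

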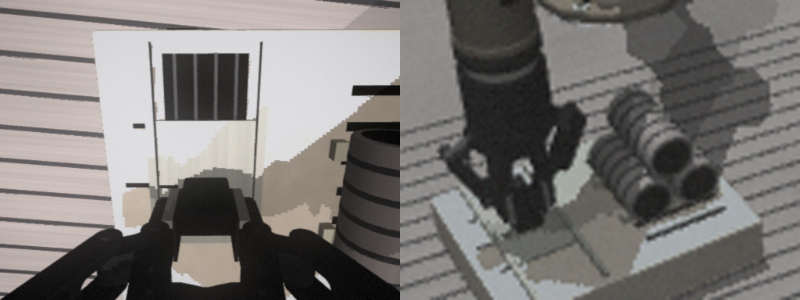

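>>> play_rows(
  motion=[
    [[-0.8,0,0],[0,0,0],1],
    [[-0.8,0,0],[0,0,0],1],
    [[-0.8,0,0],[0,0,0],1],
  ],
)

```text
clock: 16.23
position: [0.4843, -0.2613, 0.0475]
tool_rot: [[-0.996, -0.088, -0.005], [-0.088, 0.996, 0.002], [0.005, 0.003, -1.0]]
contact_force: [-7.1, 3.6, 3.9]
finger_gap: 0.0273
```

Run:
```python
from h import *
o=get_obs(); print(o["clock"],o["finger_gap"],o["contact_force"],(np.array(o["position"])-[.4448,-.2649,.0475])@[np.cos(.09),np.sin(.09),0])
job.close_job()
```

```text
16.225 0.027294074119810555 [-7.0828393   3.62549091  3.89270723] 0.039637612065619485
the job is handed in; nothing more can be done
```

The last sleeve is lying in the gap on the two lower sleeves, set down and released. The shutter is gripped at about half travel, and I handed the job in at 16.2 s while still holding it.

**First grasp missed:** the fingers closed on top of the sleeve and pressed it with about 18 N. They sit about 33 mm higher than the reported tool position suggests. I raised the gripper, opened it, went in about 33 mm lower and gripped the sleeve properly. The pictures showed no shift of the sleeve on its rest.

**Sleeve placement:** it touched down at under 12 N. The network put its centre at (0.472, -0.131) m in the wrist picture taken after release. I had measured the gap at (0.475, -0.133) m, so it is about 3 mm off. The last scene picture shows all three sleeves still stacked.

**Shutter:** travel from the closed grip was 39.6 mm. The force was 7.1 N, which matches the spring at half. It was never moved past half.

**Bystanders:** I did not touch the dish, brush, jar or red look-alike, but took no final picture to check them. I viewed 13 pictures against the budget of 10.

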